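Slide the adapter plate home in the sample stage

ROBOT

A 6-joint arm with a two-finger parallel gripper is mounted at the origin on a cart in front of the work surface, level with it; the furniture and walls round the work are solid. World frame = base frame: x ahead of the robot, y to its left, z up, the work surface at z = 0. Lengths are in mm, angles in rad, forces in N, time in s.
With the tool pointing down it reaches from about 300 to 775 mm from the base axis. Payload 14.6 kg.
Tool frame: the origin (TCP) lies between the finger pads; the fingertips stand 22 mm ahead of it and the grasp point (between the pads) lies 3 mm ahead of it (manip.tcp_to_tips is the distance from the TCP to the fingertips, in mm); y points along the fingers, z is the direction in which the jaws open and shut, and the axes are right-handed (so a half turn about y gives the same grasp; the last joint's range is limited). The gripper opens to 94 mm and grips with 3 to 60 N. Pads are 16 mm wide; open, the fingers measure 119 mm over their backs; the gripper's body (75 mm by 177 mm) begins 78 mm behind the grasp point.
Start: joints at [-1.209, 0.3, 1.521, -0, 1.321, -0.067], TCP at [228.671, -500.199, 227.446] pointing down, gripper open.
Joint ranges: [-3.03, 3.03], [-0.79, 2.21], [0.23, 2.52], [-1.04, 4.18], [0, 3.07], [-2.55, 2.55]. Speed limits (rad/s): [2.22, 2.22, 2.57, 3.14, 3.14, 3.14].

INTERFACE

Orientations are given as [roll, pitch, yaw] about the fixed x, y, z axes, in that order (R = Rz(yaw) Ry(pitch) Rx(roll)).
In Python, from cell import manip gives the robot as it stands.
- The arm moves only by the shell command python3 -m jog 'ROWS' [OPENING] [FORCE]. ROWS is JSON, one flat list of numbers, 6 for each row, row after row: the shift along the tool's x, y, z in mm, then the turn, a rotation vector about the tool's x, y, z in degrees. A call has 1 to 10 rows; each row is the pose to reach, as a shift and turn from the pose commanded when the call began, along the tool's axes at that moment; what a row does not reach only later rows make up. A row lasts 1/12 s, in which the tool goes at most 41.7 mm and 7.16 degrees, less where a joint would pass 70% of its speed; a pose out of reach is approached as far as the arm can. A call with a gripper value outside its range is refused whole. OPENING is the finger opening in mm, from 0 to 94, set as the call begins (- or left out, the last holds). The fingers move at their own pace and stop on an object; FORCE is the grip in N (left out, the last holds). Time passes only in rows, so rows that repeat a pose let the fingers close. It gives the time, the measured TCP pose, the force and the opening at its end, in the units of the state.
- manip.read_state(): the state, without advancing time (a new reading comes with each control period).
- manip.camera(name): name is "scene" or "side" or "wrist"; returns a dict with "img" (480x640x3 uint8, red, green, blue), "intrinsics" (3x3 intrinsics, pixels), "origin" and "orientation" of the camera in the world. Camera axes: x right, y down, z forward; pixel columns grow to the right and rows downward; lengths in mm; the calibration is good to about 2 mm. A picture is of the moment at which its call begins. There is no depth.
- manip.sign_off(): hands the job in, once; it reports no verdict.
Trained networks look in a picture, given as the dict that the camera call returned (one of the last four; its "shot" number tells which), for a name from the list of things; names that differ only in an ending like _2 or _b are one class to them, and where a whole thing is asked for, a point or a joint stands for the part that bears it (a point fixed in the world has none). Each returns a list of dicts, best first, with "score" (0 to 1); they miss things now and then, are a little off and sometimes report something else, mostly with a low value. They report only what shows in the picture. A call takes as long as a camera call. They do not tell look-alikes from the thing itself.
- manip.masks_of(thing, picture): "pixels" (480x640 bool, what is visible of it) and "xy" ([column, row] in pixels, amid what is visible of it).
- manip.tip_of(thing, picture): "xy" ([column, row] in pixels: a listed point, or the origin of a listed thing).
The state is a dict: "clock": time; "joints": joint angles; "qd": joint speeds; "effort": joint torques, N m; "eef_pos": TCP position; "eef_rot": TCP orientation; "wrist_force": force on the tool from outside, world axes, zero at the start; "moment": the same for the moment, N m; "finger_gap": finger opening in mm.
Only numpy, scipy, OpenCV 4.12 (cv2) and the standard library are available. Lean on these libraries where they do the work, as an engineer would, in place of code of your own. Each camera call takes 0.05 s, during which the arm holds its last target.

TASK

Fit the loose steel adapter plate into the sample stage: lift it by its black grip, lay it flat on the wide run-in end of the stage's blue frame, then slide it along between the rails, without lifting it, until it drops into the shallow pocket at the other end, and leave it there fully home and flat. Work gently by feel, since the pocket frame may be clamped up to 2 cm either way from its usual place and the stage must not be pushed or pressed hard (stay well under 20 N). Leave the glassware and the other things on the bench as they are.

Things in the scene. Friction and masses are not known exactly. Their poses are not given: they have to be found in the camera images.
- stage: sample stage fixed to the bench: aluminium base 300 x 116 x 14 mm under a blue frame 240 x 92 x 4 mm. Origin: centre of the underside; z up; +x is the sliding direction, from run-in end to pocket end. The frame's face is at z = 18 mm. Pocket: opening in the frame, 83 mm (x) by 63 mm (y), floor at z = 14 mm, centre on y = 0, anywhere from x = 45 to 85 mm as the frame is clamped in slots.
- pocket_mark (a point): point of the stage's base on the pocket floor (z = 14 mm of the stage), at x = +65 mm, y = 0: the nominal centre of the pocket. The true centre lies up to 20 mm before or beyond it along x, different each time; this point does not show it. Past the pocket's far edge nothing stands above the frame's face; only the pocket's 4 mm wall stops the plate there.
- run_in (a point): point on the frame's upper face (z = 18 mm of the stage) at x = -80 mm, y = 0: a plate laid with its centre here lies on the run-in wherever the frame is clamped. Two steel rails, 4 mm high, stand 76 mm apart on the run-in (nominally x = -120 to -35 mm), narrow over the next 34 mm, then stand 63 mm apart up to the pocket and along it. They shift with the frame.
- plate_mid (a point): loose steel adapter plate, polished (slides easily), 80 (x) x 60 (y) x 6 mm, 0.35 to 0.6 kg, black upright grip in its middle, 12 mm thick (x), 44 long (y), 26 high. Point: on its middle axis 16 mm above the underside (10 above the plate's face). Half turn: same; its x must lie along the stage's x. Stage z of the point: 34 mm on the frame, 30 home. Left loose, it drops in by its own weight, nose first.
- flask_pink_mid (a point): conical glass flask with pink contents, 69 mm wide, 108 mm high, bystander; point at half height on its axis
- flask_small_mid (a point): small clear conical flask, 55 mm wide, 87 mm high, bystander; point at half height
- vial_1_mid (a point): clear vial with black cap, 25 mm wide, 58 mm high, bystander; point at half height
- tape_roll_mid (a point): roll of yellow tape lying flat, 66 mm wide, 18 mm high, bystander; point at half height in its middle
- beaker_b_mid (a point): small glass beaker, 59 mm wide, 61 mm high, bystander; point at half height
Mind the look-alikes: they are no part of the job. Of the things like the part that bears plate_mid, leave any that is orange or yellow; of the rest the larger one is meant.

How it is judged (in metres and radians):
On the way:
1. the adapter plate lies flat on the run-in end of the frame (centre 55 to 105 mm before the stage's middle) (x of plate_mid in the frame of stage between -0.105 and -0.055 m and y of plate_mid in the frame of stage between -0.012 and 0.012 m and z of plate_mid in the frame of stage between 0.032 and 0.0355 m and angle between plate_mid's own z axis and vertical below 0.04 rad and angle between the x axis of plate_mid and the x axis of stage, either way round below 0.25 rad), for 0.2 s.
At the end, for the whole second after the job is handed in: the adapter plate is home in the pocket, wherever the frame is clamped: its point 28 to 31.2 mm above the stage's underside (resting home: 30), its centre 41 to 89 mm along the stage's x and within 5 mm of y = 0, tilted less than 0.03 rad, in line with the stage within 0.08 rad, and at rest (x of plate_mid in the frame of stage between 0.041 and 0.089 m and y of plate_mid in the frame of stage between -0.005 and 0.005 m and z of plate_mid in the frame of stage between 0.028 and 0.0312 m and angle between plate_mid's own z axis and vertical below 0.03 rad and angle between the x axis of plate_mid and the x axis of stage, either way round below 0.08 rad and linear speed of adapter_plate below 0.01 m/s); the robot touches nothing.
It fails at once if the stage is pushed or pressed with more than 20 N (contact force between stage and anything else above 20 N).
It fails at once if the plate is lifted over the sliding way or the pocket instead of sliding (5 to 36 mm above the frame, beyond 40 mm before the stage's middle) (x of plate_mid in the frame of stage between -0.04 and 0.1 m and y of plate_mid in the frame of stage between -0.05 and 0.05 m and z of plate_mid in the frame of stage between 0.039 and 0.07 m).
It fails at once if a bystander is moved more than 15 mm or tipped over (distance of any of flask_pink_mid, flask_small_mid, vial_1_mid, tape_roll_mid, beaker_b_mid from where it was at the start of the episode above 0.015 m or angle between any of flask_pink_mid, flask_small_mid, vial_1_mid, tape_roll_mid, beaker_b_mid's own z axis and vertical above 0.3 rad).
It also fails if it takes over 58 s, if anything falls off the work surface, if the arm or the gripper's body presses on something with over 40 N, if the wrist force passes 120 N, or if a joint passes its speed limit or range.

## Working session

There is one attempt and no reset: what is moved stays moved. The work goes in short steps, Python scripts to look and compute and a shell command to move; the robot and the scene stay as the last step left them, time stands still between calls to the robot, and variables do not carry over. Pictures are saved under pics/ and viewed, and the job is handed in when it is done.

```bash
ls; mkdir -p pics
python3 - <<'E'
from cell import manip
import cv2
print(manip.read_state())
for n in ["scene","side","wrist"]:
    p=manip.camera(n); cv2.imwrite(f"pics/{n}0.png",p["img"][:,:,::-1]); print(n,p["intrinsics"],p["origin"],p["orientation"])
    for t in ["stage","plate_mid","pocket_mark","run_in"]:
        print(t,[(round(d["score"],2),[round(float(v)) for v in d["xy"]]) for d in manip.tip_of(t,p)])
E
```

```text
pics
{'clock': 0.0, 'joints': array([-1.20862652e+00,  3.00420664e-01,  1.52154331e+00, -1.20218090e-05,
        1.32069559e+00, -6.65781874e-02]), 'qd': array([ 0.00104423, -0.0004268 , -0.00106126, -0.00137154,  0.00072675,
       -0.00162639]), 'effort': array([ 2.11798630e-05, -5.31806839e+01, -3.52738559e+01,  7.08671822e-02,
        2.43711344e-02, -1.22061506e-04]), 'eef_pos': array([ 228.57959797, -500.00716087,  226.92995849]), 'eef_rot': array([-1.57186165e+00,  5.93618121e-05, -2.71284171e+00]), 'wrist_force': array([ 0.32716628,  0.14729459, -0.65188384]), 'moment': array([-0.00725378,  0.0116383 ,  0.02888934]), 'finger_gap': 93.65982275424196}
scene [[439.82617846   0.         326.79258151]
 [  0.         439.82617846 233.7045767 ]
 [  0.           0.           1.        ]] [-51.12496688 792.53516996 415.25414023] [-1.99515695e+00 -5.67729741e-04 -2.24821300e+00]
stage [(0.76, [412, 231])]
plate_mid [(0.92, [192, 273]), (0.85, [347, 264]), (0.66, [309, 282]), (0.61, [387, 289])]
pocket_mark [(0.91, [396, 219])]
run_in [(0.81, [437, 237])]
side [[569.90685883   0.         328.34201813]
 [  0.         569.90685883 251.46698586]
 [  0.           0.           1.        ]] [ 354.30589601 1094.89463063  591.85687062] [-2.14944661 -0.01985447 -2.83806062]
stage [(0.74, [381, 215])]
plate_mid [(0.73, [381, 276]), (0.63, [236, 347]), (0.59, [367, 310]), (0.58, [440, 292])]
pocket_mark [(0.58, [355, 203])]
run_in [(0.79, [422, 216])]
wrist [[338.64130539   0.         316.82610112]
 [  0.         338.64130539 241.35253364]
 [  0.           0.           1.        ]] [ 293.71793392 -470.62084654  386.44559567] [ 2.89098220e+00 -1.21853343e-04 -1.14256100e+00]
stage []
plate_mid []
pocket_mark []
run_in []
```

View pics/scene0.png

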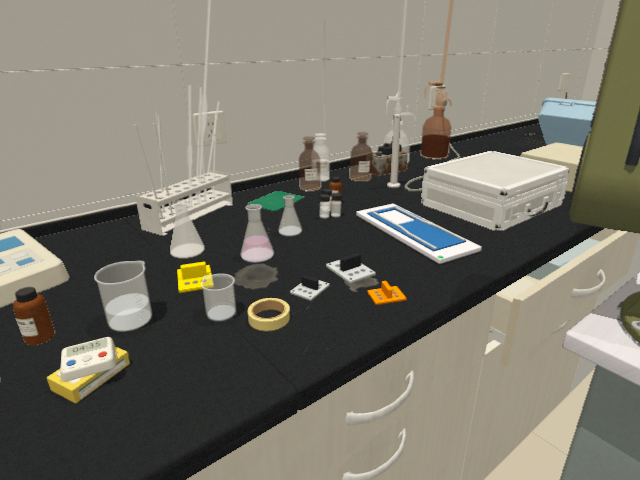

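View pics/side0.png

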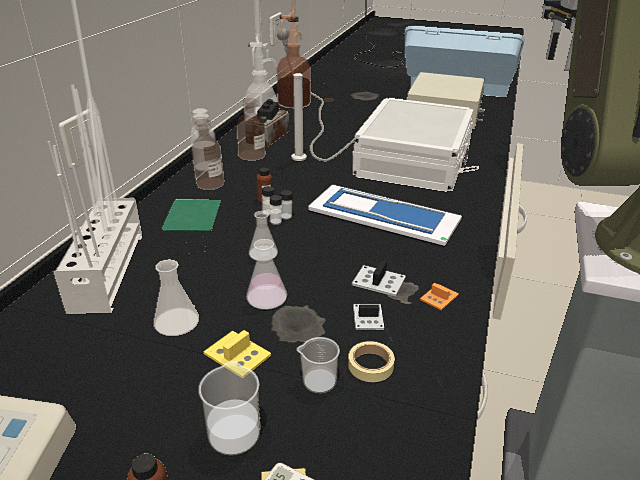

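View pics/wrist0.png

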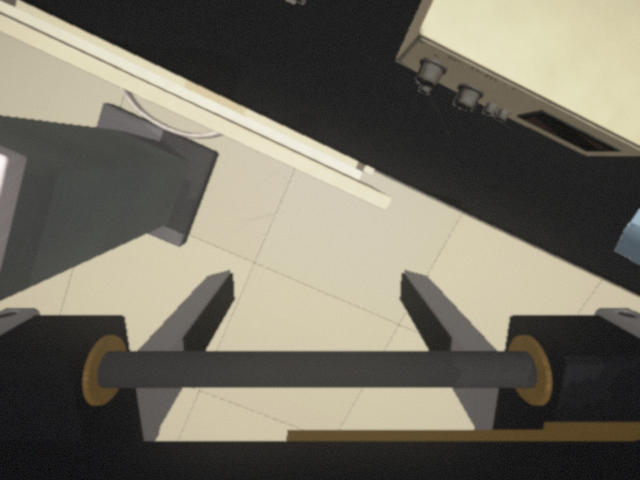

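The larger steel plate with the black grip is at scene (347,264) and side (381,276). The smaller one is at scene (309,282) and side (367,310), with the orange and yellow decoys clear of both. The stage's pocket is at its far-left end in the pictures. Next I triangulate.

```bash
cat > h.py <<'E'
from cell import manip
import numpy as np, cv2
from scipy.spatial.transform import Rotation as R
def ray(p,xy):
    d=np.linalg.inv(p["intrinsics"])@np.array([xy[0],xy[1],1.]); d=R.from_euler('xyz',p["orientation"]).as_matrix()@d
    return np.array(p["origin"]),d/np.linalg.norm(d)
def tri(obs):
    A=np.zeros((3,3));b=np.zeros(3);L=[ray(*o) for o in obs]
    for o,d in L:
        P=np.eye(3)-np.outer(d,d);A+=P;b+=P@o
    x=np.linalg.solve(A,b);return x,[round(float(np.linalg.norm(np.cross(x-o,d))),1) for o,d in L]
def plane(p,xy,z):
    o,d=ray(p,xy);return o+d*(z-o[2])/d[2]
def pix(p,X):
    c=R.from_euler('xyz',p["orientation"]).as_matrix().T@(np.array(X)-p["origin"]);u=p["intrinsics"]@c;return u[:2]/u[2]
E
python3 - <<'E'
from h import *
np.set_printoptions(precision=1,suppress=True)
a=manip.camera("scene");b=manip.camera("side")
for t in ["stage","plate_mid","pocket_mark","run_in","flask_pink_mid","flask_small_mid","vial_1_mid","tape_roll_mid","beaker_b_mid"]:
    A=manip.tip_of(t,a);B=manip.tip_of(t,b)
    print(t)
    for i in A[:5]:
        for j in B[:5]:
            x,r=tri([(a,i["xy"]),(b,j["xy"])])
            if max(r)<8: print("   ",x,r,round(i["score"],2),round(j["score"],2),np.round(i["xy"]),np.round(j["xy"]))
E
```

```text
stage
    [546.6  60.2   4.5] [0.7, 0.7] 0.87 0.65 [412. 231.] [383. 215.]
plate_mid
    [497.4 393.   10. ] [1.2, 1.2] 0.92 0.85 [308. 285.] [367. 312.]
    [658.  538.4  15.2] [0.8, 0.8] 0.81 0.69 [194. 272.] [236. 348.]
    [496.1 295.6  21.5] [2.5, 2.5] 0.64 0.88 [350. 262.] [381. 275.]
    [393.6 300.5  11.5] [2.1, 2.1] 0.57 0.6 [386. 292.] [440. 290.]
pocket_mark
    [605.8  56.5  20.8] [4.8, 4.8] 0.64 0.69 [394. 218.] [357. 200.]
run_in
    [464.   77.   21.6] [0.9, 0.9] 0.75 0.76 [437. 238.] [421. 217.]
flask_pink_mid
    [673.9 387.3  46.9] [0.7, 0.7] 0.6 0.96 [259. 233.] [265. 272.]
flask_small_mid
    [722.5 279.7  55. ] [5.1, 5.1] 0.91 0.83 [290. 208.] [263. 233.]
vial_1_mid
    [744.4 157.1  38.3] [6.1, 6.1] 0.68 0.66 [326. 201.] [277. 209.]
tape_roll_mid
    [460.  503.6  13.6] [3.8, 3.8] 0.71 0.73 [265. 317.] [373. 360.]
beaker_b_mid
    [533.8 546.8  26. ] [0.8, 0.8] 0.95 0.69 [219. 297.] [315. 366.]
```

```bash
python3 -m jog '[-14,-10,-15,0,-3,0, -40,-30,-43,0,-9,0, -68,-40,-73,0,-15,0, -96,-50,-102,0,-21,0, -124,-50,-132,0,-27,0, -152,-50,-162,0,-33,0, -180,-50,-192,0,-39,0, -208,-50,-222,0,-45,0, -236,-50,-252,0,-51,0, -264,-50,-282,0,-57,0]'
```

```text
clock: 2.58
eef_pos: [351.5, -132.1, 277.7]
eef_rot: [-1.57, -0.0, -1.713]
wrist_force: [2.2, -0.2, -0.1]
finger_gap: 94.2
```

```bash
python3 -m jog '[-40,0,7,0,0,0, -80,0,15,0,0,0, -120,5,22,0,0,0, -160,10,30,0,0,0, -200,15,37,0,0,0, -240,20,44,0,0,0, -280,25,52,0,0,0, -320,30,59,0,0,0, -360,30,66,0,0,0, -400,30,74,0,0,0]' && python3 -m jog '[-25,0,4,0,0,0, -45,0,8,0,0,0, -45,0,8,0,0,0, -45,0,8,0,0,0]'
python3 - <<'E'
from h import *
np.set_printoptions(precision=1,suppress=True)
p=manip.camera("wrist"); cv2.imwrite("pics/w1.png",p["img"][:,:,::-1])
import pickle; pickle.dump(p,open("w1.pkl","wb"))
print(p["origin"],p["orientation"])
M=manip.masks_of("plate_mid",p)
for i in manip.tip_of("plate_mid",p): print(i["score"],i["xy"],plane(p,i["xy"],16))
for m in M: print(m["score"],m["xy"],m["pixels"].sum())
print(manip.read_state()["joints"],manip.read_state()["eef_pos"])
E
```

```text
clock: 3.42
eef_pos: [483.4, 253.1, 247.2]
eef_rot: [-1.571, -0.0, -1.718]
wrist_force: [1.1, -0.2, 0.2]
finger_gap: 93.7
clock: 3.75
eef_pos: [497.7, 294.6, 246.9]
eef_rot: [-1.571, -0.001, -1.717]
wrist_force: [0.3, -1.5, 0.4]
finger_gap: 93.6
[508.  365.4 405.8] [ 2.9  0.  -0.1]
0.84 [299.4, 132.7] [492.2 391.1  16. ]
0.81 [232.2, 228.1] [397.  296.9  16. ]
0.67 [319.7, 224.5] [499.5 286.1  16. ]
0.89 [300.5, 133.5] 2226
0.71 [318.5, 219.3] 3371
[ 0.5  0.3  1.4 -0.   1.4  0.6] [497.8 293.3 247.7]
```

View pics/w1.png

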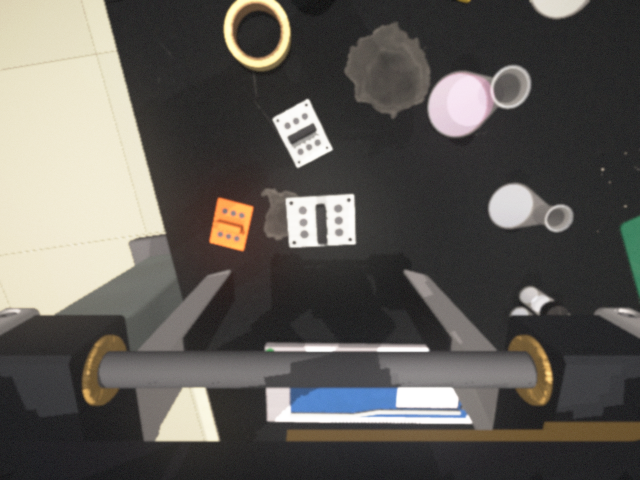

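The target plate is at wrist pixels (320,220), almost aligned with the jaws. The stage is at the bottom, partly hidden behind the gripper. I'll measure the plate's corners and yaw on its top plane.

Run:
```python
from h import *
import pickle
np.set_printoptions(precision=1,suppress=True)
p=pickle.load(open("w1.pkl","rb")); g=cv2.cvtColor(p["img"],cv2.COLOR_RGB2GRAY)
roi=np.zeros_like(g); roi[188:252,278:362]=g[188:252,278:362]
m=(roi>150).astype(np.uint8)
m=cv2.morphologyEx(m,cv2.MORPH_CLOSE,np.ones((19,19)))
n,l,s,c=cv2.connectedComponentsWithStats(m); k=1+np.argmax(s[1:,4]); 
cnt=cv2.findContours((l==k).astype(np.uint8),0,2)[0][0][:,0].astype(float)
W=np.array([plane(p,q,6)[:2] for q in cnt],np.float32)
print(cv2.minAreaRect(W)); 
# grip top (z=32) and dark mask
gr=np.zeros_like(g); gr[198:250,308:334]=g[198:250,308:334]
d=((g<70)&(gr>0)&(l>=0)).astype(np.uint8)
n,l,s,c=cv2.connectedComponentsWithStats(d); k=1+np.argmax(s[1:,4]); print(s[k],c[k])
big=cv2.resize(p["img"][180:260,270:370],(800,640),interpolation=cv2.INTER_CUBIC); cv2.imwrite("pics/w1z.png",big[:600,:,::-1])
ax=R.from_euler('xyz',manip.read_state()["eef_rot"]).as_matrix(); print(ax)
```

```text
((500.8131408691406, 288.17034912109375), (61.794212341308594, 81.97634887695312), 84.7840805053711)
[308 247  26   3  61] [321.8 248.3]
[[-0.1  0.   1. ]
 [-1.  -0.  -0.1]
 [ 0.  -1.   0. ]]
```

View pics/w1z.png

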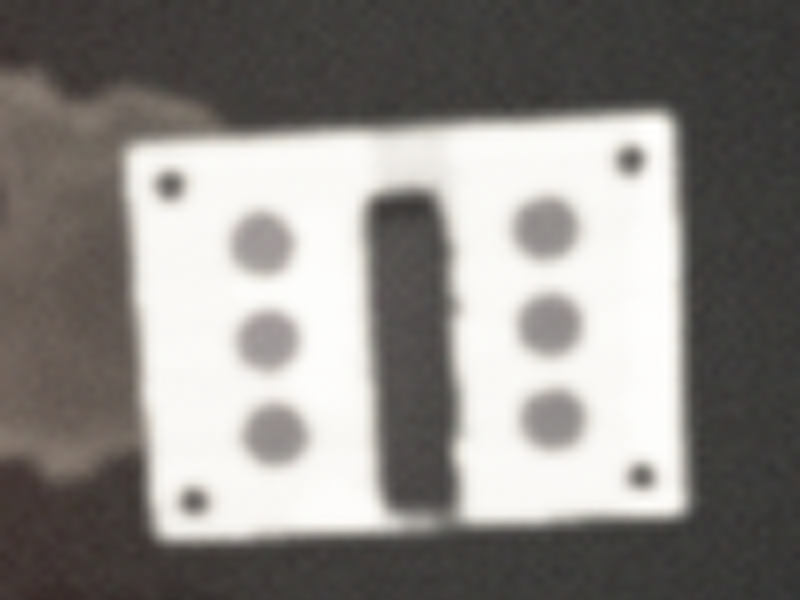

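Plate centre is (501,288) with its long axis at −5.2°, and the measured 80×60 size checks. Before grasping, I'll take a quick look at the stage from above.

```bash
python3 -m jog '[30,0,10,0,0,0, 68,0,22,0,0,0, 106,0,35,0,0,0, 144,0,48,0,0,0, 182,0,60,0,0,0, 220,0,72,0,0,0, 250,0,83,0,0,0, 264,0,87,0,0,0, 264,0,87,0,0,0, 264,0,87,0,0,0]'
python3 - <<'E'
from h import *
import pickle
np.set_printoptions(precision=1,suppress=True)
p=manip.camera("wrist"); cv2.imwrite("pics/w2.png",p["img"][:,:,::-1])
pickle.dump(p,open("w2.pkl","wb"))
for t,z in [("stage",0),("pocket_mark",14),("run_in",18)]:
  for i in manip.tip_of(t,p): print(t,i["score"],i["xy"],plane(p,i["xy"],z))
E
```

```text
clock: 4.73
eef_pos: [544.9, 19.4, 247.7]
eef_rot: [-1.57, 0.0, -1.72]
wrist_force: [0.1, -0.5, -0.2]
finger_gap: 93.5
stage 0.68 [309.5, 184.4] [541.7  57.5   0. ]
pocket_mark 0.86 [367.3, 188.2] [607.3  44.4  14. ]
run_in 0.89 [241.4, 189.7] [464.6  64.6  18. ]
```

View pics/w2.png

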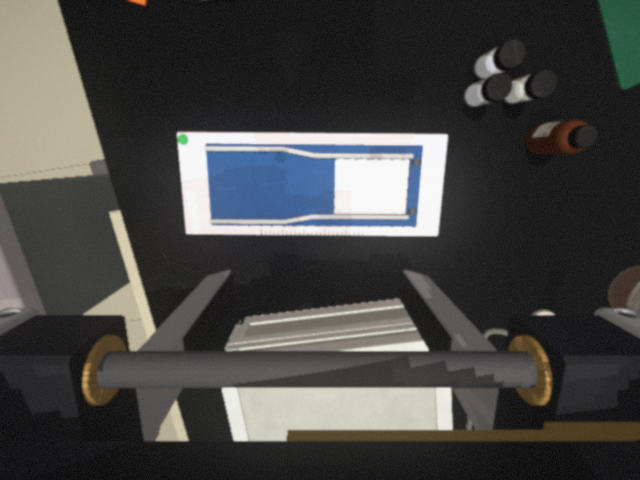

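The stage is clear: base corners near (180,133), (448,134), (439,236) and (186,236), with the white pocket opening at columns 334–408. Next I fit the base and pocket rectangles.

Run:
```python
from h import *
import pickle
np.set_printoptions(precision=1,suppress=True)
p=pickle.load(open("w2.pkl","rb")); im=p["img"].astype(int)
blue=((im[:,:,2]-im[:,:,0])>50).astype(np.uint8)
m=np.zeros((480,640),np.uint8); g=im.min(2); m[120:245,160:460]=((g>140)|(blue>0))[120:245,160:460]
m=cv2.morphologyEx(m,cv2.MORPH_CLOSE,np.ones((9,9)))
def rect(m,z):
    n,l,s,c=cv2.connectedComponentsWithStats(m); k=1+np.argmax(s[1:,4])
    cnt=cv2.findContours((l==k).astype(np.uint8),0,2)[0][0][:,0].astype(float)
    W=np.array([plane(p,q,z)[:2] for q in cnt],np.float32); return cv2.minAreaRect(W)
r=rect(m,14);print("base",r)
pk=np.zeros_like(m); pk[156:217,325:412]=((g>170))[156:217,325:412]
pk=cv2.morphologyEx(pk,cv2.MORPH_OPEN,np.ones((9,9)))
q=rect(pk,16);print("pocket",q)
bl=np.zeros_like(m); bl[120:245,160:460]=blue[120:245,160:460]; bl=cv2.morphologyEx(bl,cv2.MORPH_CLOSE,np.ones((9,9)));f=rect(bl,18);print("frame",f)
th=np.deg2rad(r[2] if r[1][0]>r[1][1] else r[2]-90); print(np.rad2deg(th))
o=np.array(r[0]);ex=np.array([np.cos(th),np.sin(th)]);ey=np.array([-ex[1],ex[0]])
print("pocket in stage",(np.array(q[0])-o)@ex,(np.array(q[0])-o)@ey,"frame",(np.array(f[0])-o)@ex,(np.array(f[0])-o)@ey)
print("run_in -80",o-80*ex,"mark",o+65*ex)
big=cv2.resize(p["img"][120:245,170:455],None,fx=2.8,fy=2.8,interpolation=cv2.INTER_CUBIC); cv2.imwrite("pics/w2z.png",big[:,:,::-1])
```

```text
base ((544.793701171875, 57.11470031738281), (116.59315490722656, 301.0361328125), 81.00975799560547)
pocket ((611.3868408203125, 45.73468780517578), (68.01055908203125, 83.03780364990234), 81.40058898925781)
frame ((546.6333618164062, 56.72416687011719), (90.15060424804688, 238.84555053710938), 80.84717559814453)
-8.990242004394531
pocket in stage 67.55335271452843 -0.8339484641157828 frame 1.8780875530126078 -0.0982588606153263
run_in -80 [465.8  69.6] mark [609.  47.]
```

View pics/w2z.png

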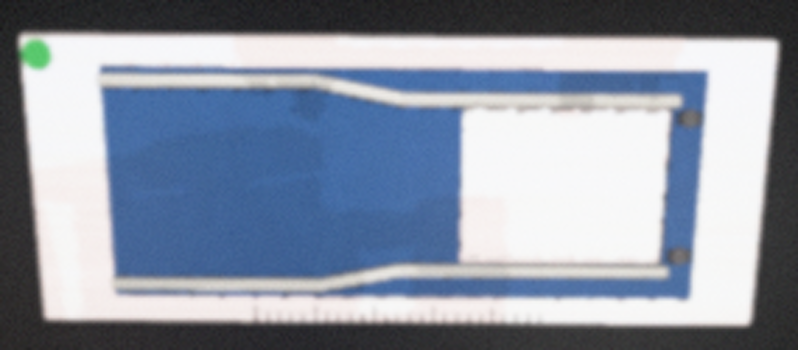

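Stage centre is (545,57) with yaw −9.0°, and the pocket centre is at about x=+67 mm, so the frame sits about +2 mm from nominal. Now back to the plate.

```bash
python3 -m jog '[-30,0,-10,0,-1,0, -68,10,-22,0,-2,0, -106,20,-35,0,-3.3,0, -144,30,-47,0,-3.3,0, -182,50,-59,0,-3.3,0, -220,70,-71,0,-3.3,0, -250,90,-80,0,-3.3,0, -259,110,-83.4,0,-3.3,0, -259,130,-83.4,0,-3.3,0, -259,130,-83.4,0,-3.3,0]' 50 15
python3 - <<'E'
from h import *
np.set_printoptions(precision=1,suppress=True)
p=manip.camera("wrist"); cv2.imwrite("pics/w3.png",p["img"][:,:,::-1])
s=manip.read_state();print(s["eef_pos"],s["eef_rot"])
for i in manip.tip_of("plate_mid",p): print(i["score"],i["xy"],plane(p,i["xy"],16))
M=R.from_euler('xyz',s["eef_rot"]).as_matrix()
for z in (6,32):
  print(z,pix(p,s["eef_pos"]+M@np.array([0,s["eef_pos"][2]-z,0])))
E
```

```text
clock: 5.77
eef_pos: [498.3, 289.6, 113.6]
eef_rot: [-1.576, -0.003, -1.657]
wrist_force: [-0.8, -0.5, -0.8]
finger_gap: 50.1
[499.4 289.2 116. ] [-1.6 -0.  -1.7]
0.87 [298.8, 113.2] [493.4 390.1  16. ]
0.74 [320.8, 252.7] [500.3 285.6  16. ]
0.65 [185.2, 248.9] [394.1 297.8  16. ]
6 [318.8 245.3]
32 [318.9 254.4]
```

View pics/w3.png

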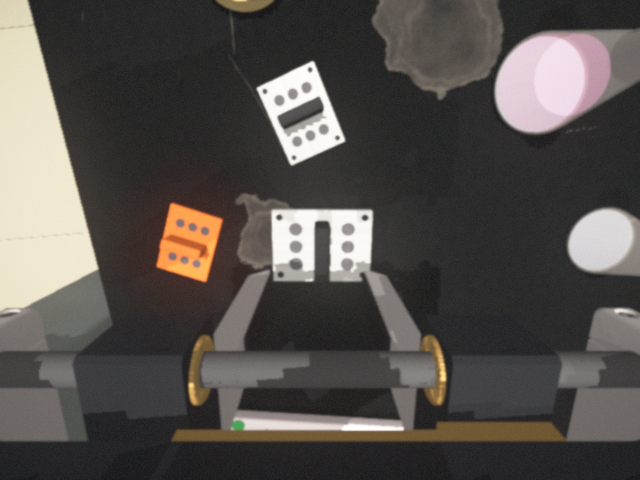

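The plate's grip is at (322,250), between and below the jaws, and aligned with them. Descending.

```bash
python3 -m jog '[0,20,0,0,0,0, 0,45,0,0,0,0, 0,62,0,0,0,0, 0,72,0,0,0,0, 0,79,0,0,0,0, 0,84,0,0,0,0, 0,84,0,0,0,0]' && python3 -m jog '[0,0,0,0,0,0, 0,0,0,0,0,0, 0,0,0,0,0,0, 0,0,0,0,0,0, 0,0,0,0,0,0, 0,0,0,0,0,0, 0,0,0,0,0,0, 0,0,0,0,0,0]' 0 25
```

```text
clock: 6.45
eef_pos: [501.0, 288.7, 33.7]
eef_rot: [-1.57, 0.0, -1.661]
wrist_force: [-0.5, -1.2, 0.1]
finger_gap: 49.6
clock: 7.12
eef_pos: [500.8, 288.8, 33.6]
eef_rot: [-1.571, 0.0, -1.66]
wrist_force: [0.5, -1.1, 2.1]
finger_gap: 11.8
```

```bash
python3 - <<'E'
from h import *
import pickle
p=pickle.load(open("w2.pkl","rb"))
for z in (0,50,100): print(z,plane(p,(240,322),z),plane(p,(400,299),z))
E
python3 -m jog '[0,-10,0,0,0,0, 0,-30,0,0,0,0, 0,-60,0,0,0,0, 0,-80,0,0,0,0, 0,-80,0,0,0,0]' && python3 -c "
from h import *
print(manip.read_state()['wrist_force'])
p=manip.camera('wrist');cv2.imwrite('pics/w4.png',p['img'][:,:,::-1])"
```

```text
0 [ 423.17969205 -106.41492633    0.        ] [ 635.00139142 -105.34442986    0.        ]
50 [439.41742699 -82.26532646  50.        ] [625.20361416 -81.32640728  50.        ]
100 [455.65516192 -58.1157266  100.        ] [615.4058369 -57.3083847 100.       ]
clock: 7.53
eef_pos: [502.1, 289.5, 117.8]
eef_rot: [-1.566, 0.003, -1.66]
wrist_force: [-0.0, -0.2, -4.0]
finger_gap: 11.6
[-0.04001893 -0.24041812 -4.04094308]
```

View pics/w4.png

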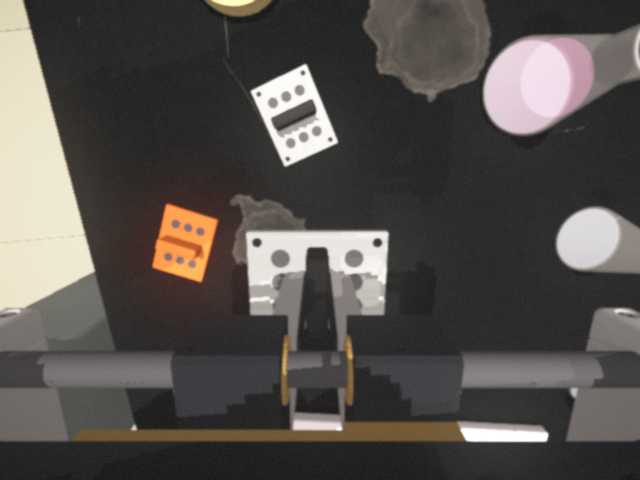

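The plate is held level with its front edge at row 232, and the weight reads about 4 N. Carrying it to above the run-in.

```bash
python3 -m jog '[20,0,-2,0,0,0, 50,0,-4,0,1,0, 82,0,-6,0,2,0, 114,0,-8,0,3,0, 146,0,-10,0,3.8,0, 178,0,-12,0,3.8,0, 205,0,-14,0,3.8,0, 217,0,-15,0,3.8,0, 221,0,-15,0,3.8,0, 221,0,-15,0,3.8,0]' && python3 -m jog '[0,0,0,0,0,0, 0,0,0,0,0,0]'
python3 - <<'E'
from h import *
np.set_printoptions(precision=3,suppress=True)
p=manip.camera('wrist');cv2.imwrite('pics/w5.png',p['img'][:,:,::-1])
a=manip.camera('side');cv2.imwrite('pics/s5.png',a['img'][120:300,260:520,::-1].repeat(3,0).repeat(3,1))
s=manip.read_state();print(s["eef_pos"],s["eef_rot"],s["wrist_force"])
b=manip.camera('scene')
for n,c in (("side",a),("scene",b)):
  for i in manip.tip_of("plate_mid",c)[:5]:print(n,i["score"],i["xy"],pix(c,[s["eef_pos"][0],s["eef_pos"][1],s["eef_pos"][2]-17]))
E
```

```text
clock: 8.42
eef_pos: [465.6, 69.6, 112.6]
eef_rot: [-1.572, -0.0, -1.728]
wrist_force: [0.4, 0.3, -3.8]
finger_gap: 11.4
clock: 8.58
eef_pos: [466.0, 70.9, 113.1]
eef_rot: [-1.571, 0.0, -1.726]
wrist_force: [0.7, 0.6, -5.5]
finger_gap: 11.7
[466.015  70.81  113.22 ] [-1.571  0.    -1.726] [-0.129 -0.019 -4.083]
side 0.9 [236.6, 348.0] [424.885 182.963]
side 0.78 [370.7, 309.9] [424.885 182.963]
side 0.69 [440.5, 294.2] [424.885 182.963]
side 0.56 [424.5, 187.1] [424.885 182.963]
scene 0.87 [387.1, 290.1] [441.738 204.101]
scene 0.81 [308.6, 281.8] [441.738 204.101]
scene 0.63 [440.4, 204.6] [441.738 204.101]
```

View pics/w5.png

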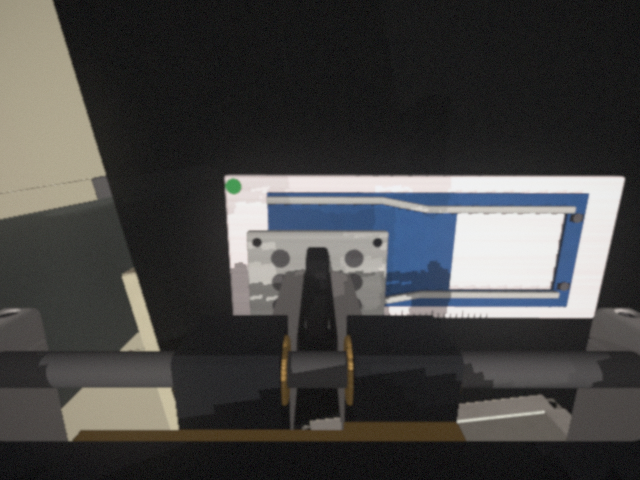

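View pics/s5.png

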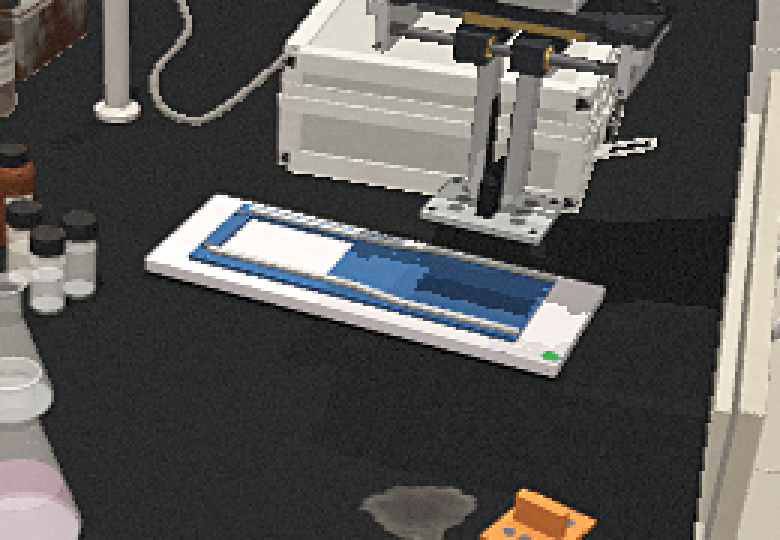

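Side view shows the plate over the run-in, level. Wrist view shows the stage edges parallel to the image rows, so the yaw matches. Lowering to just above the frame.

```bash
python3 -m jog '[0.7,12,0,0,0,0, 0.7,28,0,0,0,0, 0.7,42,0,0,0,0, 0.7,50,0,0,0,0, 0.7,54,0,0,0,0, 0.7,57,0,0,0,0, 0.7,58,0,0,0,0, 0.7,58,0,0,0,0, 0.7,58,0,0,0,0]' && python3 -m jog '[0,1,0,0,0,0, 0,2,0,0,0,0, 0,2.5,0,0,0,0, 0,2.5,0,0,0,0, 0,2.5,0,0,0,0]'
```

```text
clock: 9.58
eef_pos: [466.2, 69.3, 56.0]
eef_rot: [-1.57, 0.0, -1.727]
wrist_force: [-0.1, -0.9, -4.7]
finger_gap: 11.6
clock: 10.0
eef_pos: [465.9, 69.3, 53.0]
eef_rot: [-1.571, 0.0, -1.727]
wrist_force: [-0.9, -0.5, -5.2]
finger_gap: 11.6
```

```bash
python3 -m jog '[0,0.4,0,0,0,0, 0,0.7,0,0,0,0, 0,1,0,0,0,0, 0,1,0,0,0,0, 0,1,0,0,0,0]'; python3 -m jog '[0,0.3,0,0,0,0, 0,0.6,0,0,0,0, 0,0.6,0,0,0,0, 0,0.6,0,0,0,0]'
```

```text
clock: 10.42
eef_pos: [465.9, 69.3, 51.9]
eef_rot: [-1.571, 0.0, -1.727]
wrist_force: [-0.1, 1.2, -4.8]
finger_gap: 11.9
clock: 10.75
eef_pos: [466.1, 69.3, 51.6]
eef_rot: [-1.57, 0.0, -1.727]
wrist_force: [-0.5, 0.8, -0.5]
finger_gap: 11.7
```

It is resting on the frame: the measured wrist load went from −4.8 to −0.5 N, and z matches the pickup height plus 18 mm. I'll loosen the jaws to 18 mm so the plate lies free, then push it along with the trailing finger.

```bash
python3 -m jog '[0,0,0,0,0,0, 0,0,0,0,0,0, 0,0,0,0,0,0, 0,0,0,0,0,0]' 18
python3 - <<'E'
from h import *
p=manip.camera('wrist');cv2.imwrite('pics/w6.png',p['img'][:,:,::-1])
E
python3 -m jog '[0,0,1,0,0,0, 0,0,2,0,0,0, 0,0,4,0,0,0, 0,0,7,0,0,0, 0,0,11,0,0,0, 0,0,15,0,0,0, 0,0,19,0,0,0, 0,0,22,0,0,0, 0,0,23,0,0,0, 0,0,23,0,0,0]'
python3 - <<'E'
from h import *
p=manip.camera('wrist');cv2.imwrite('pics/w7.png',p['img'][:,:,::-1])
E
```

```text
clock: 11.08
eef_pos: [466.0, 69.3, 51.4]
eef_rot: [-1.571, 0.0, -1.727]
wrist_force: [0.2, -0.0, -0.1]
finger_gap: 18.3
clock: 11.97
eef_pos: [488.9, 65.6, 51.3]
eef_rot: [-1.571, 0.0, -1.727]
wrist_force: [0.0, 0.2, 0.0]
finger_gap: 18.3
```

View pics/w6.png

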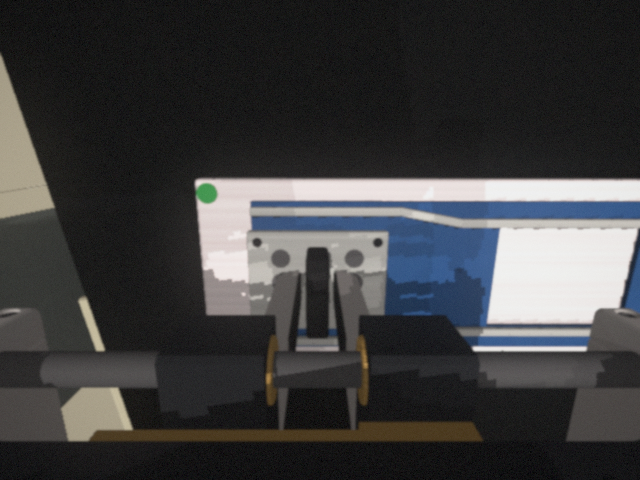

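View pics/w7.png

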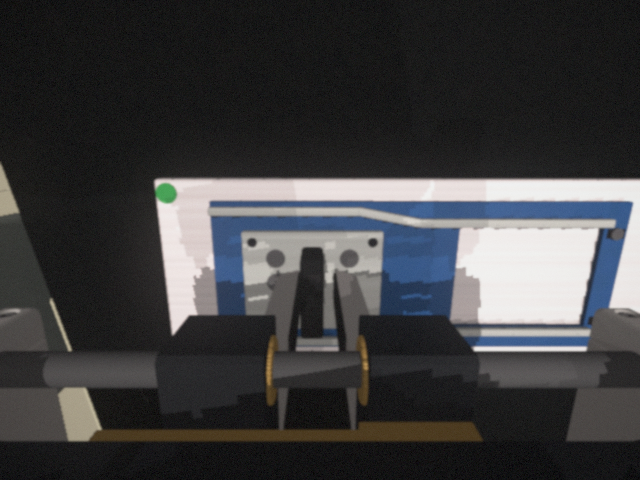

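The plate slides freely, flat between the rails (edge row 232, rail inner edge about row 229), with negligible force. Continuing toward the pocket.

```bash
python3 -m jog '[0,0,3,0,0,0, 0,0,9,0,0,0, 0,0,16,0,0,0, 0,0,23,0,0,0, 0,0,30,0,0,0, 0,0,37,0,0,0, 0,0,44,0,0,0, 0,0,50,0,0,0, 0,0,54,0,0,0, 0,0,55,0,0,0]' && python3 -m jog '[0,0,2,0,0,0, 0,0,5,0,0,0, 0,0,8,0,0,0, 0,0,11,0,0,0, 0,0,14,0,0,0, 0,0,16,0,0,0, 0,0,17,0,0,0, 0,0,17,0,0,0]'
python3 - <<'E'
from h import *
p=manip.camera('wrist');cv2.imwrite('pics/w8.png',p['img'][:,:,::-1])
E
```

```text
clock: 12.85
eef_pos: [543.6, 57.0, 51.3]
eef_rot: [-1.571, 0.0, -1.727]
wrist_force: [-1.0, 1.1, 0.3]
finger_gap: 18.0
clock: 13.52
eef_pos: [560.0, 54.5, 51.4]
eef_rot: [-1.571, 0.0, -1.727]
wrist_force: [0.2, 0.4, -0.7]
finger_gap: 18.2
```

View pics/w8.png

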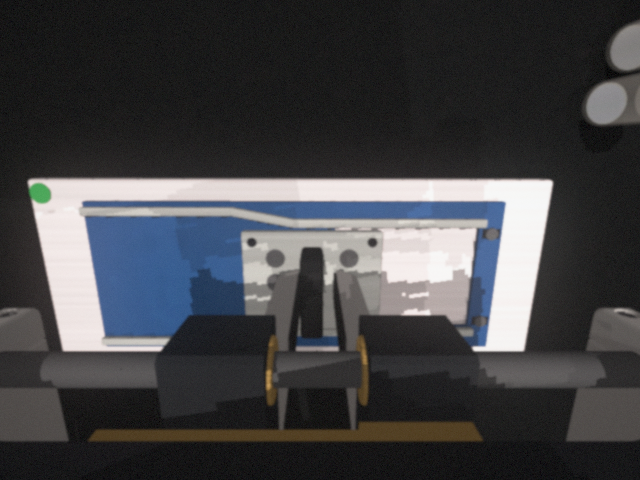

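The plate is now in the narrow way with its nose over the pocket and still flat. Going on more slowly.

```bash
python3 -m jog '[0,0,2,0,0,0, 0,0,5,0,0,0, 0,0,8,0,0,0, 0,0,12,0,0,0, 0,0,16,0,0,0, 0,0,20,0,0,0, 0,0,24,0,0,0, 0,0,27,0,0,0, 0,0,28,0,0,0, 0,0,28,0,0,0]'
python3 - <<'E'
from h import *
p=manip.camera('wrist');cv2.imwrite('pics/w9.png',p['img'][:,:,::-1])
a=manip.camera('side');cv2.imwrite('pics/s9.png',a['img'][150:270,290:490,::-1].repeat(4,0).repeat(4,1))
E
```

```text
clock: 14.4
eef_pos: [587.6, 50.1, 51.3]
eef_rot: [-1.571, 0.0, -1.727]
wrist_force: [-1.5, -0.0, 0.0]
finger_gap: 17.9
```

View pics/w9.png

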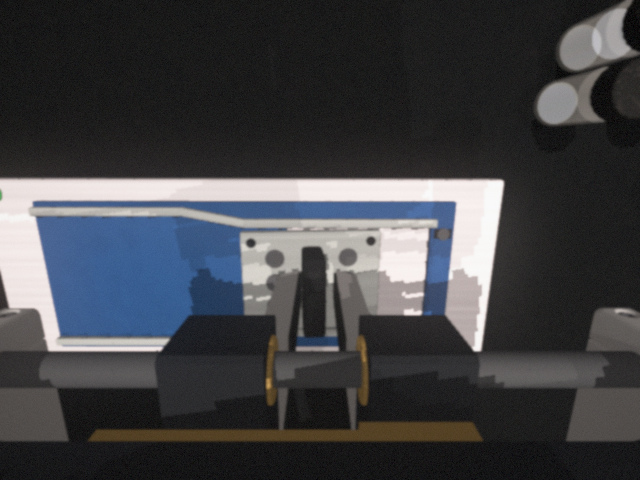

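View pics/s9.png

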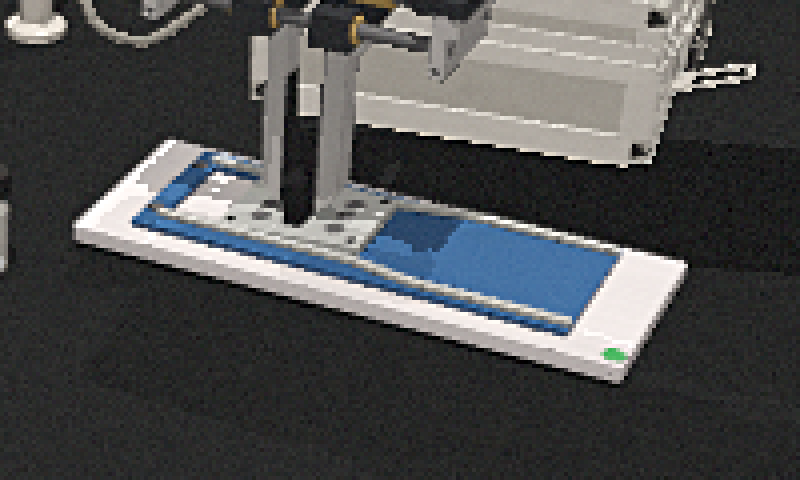

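The nose has dropped into the pocket; the grip now leans forward slightly. The plate's leading edge (column 380) is about 26 mm short of the far wall (column 427). Continuing gently.

```bash
python3 -m jog '[0,0,2,0,0,0, 0,0,4,0,0,0, 0,0,7,0,0,0, 0,0,10,0,0,0, 0,0,13,0,0,0, 0,0,16,0,0,0, 0,0,18,0,0,0, 0,0,19,0,0,0, 0,0,20,0,0,0, 0,0,20,0,0,0]' && python3 -m jog '[0,0,1,0,0,0, 0,0,2,0,0,0, 0,0,3,0,0,0, 0,0,4,0,0,0, 0,0,4,0,0,0, 0,0,4,0,0,0]'
python3 - <<'E'
from h import *
p=manip.camera('wrist');cv2.imwrite('pics/w10.png',p['img'][:,:,::-1])
E
```

```text
clock: 15.33
eef_pos: [607.3, 47.0, 51.3]
eef_rot: [-1.571, 0.0, -1.727]
wrist_force: [0.4, -0.2, -0.3]
finger_gap: 18.5
clock: 15.83
eef_pos: [611.2, 46.4, 51.4]
eef_rot: [-1.571, 0.0, -1.727]
wrist_force: [-0.9, 0.3, -0.4]
finger_gap: 18.1
```

View pics/w10.png

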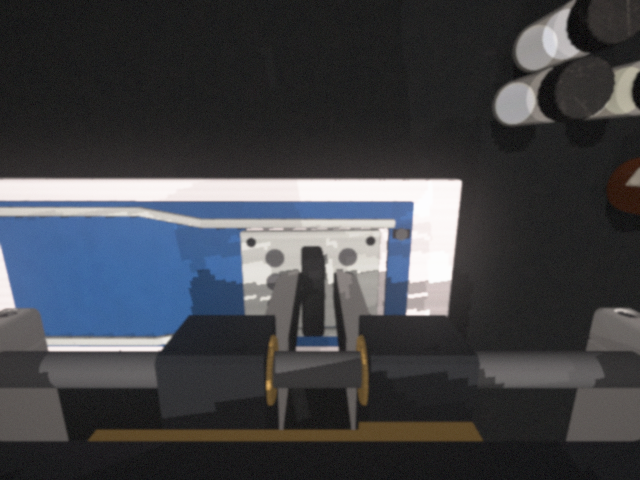

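The remaining gap to the far wall is columns 380–387, about 4 mm. Creeping in.

```bash
python3 -m jog '[0,0,0.5,0,0,0, 0,0,1,0,0,0, 0,0,1.5,0,0,0, 0,0,2,0,0,0, 0,0,2,0,0,0, 0,0,2,0,0,0]' && python3 -m jog '[0,0,0.4,0,0,0, 0,0,0.8,0,0,0, 0,0,1.2,0,0,0, 0,0,1.5,0,0,0, 0,0,1.5,0,0,0, 0,0,1.5,0,0,0]'
python3 - <<'E'
from h import *
p=manip.camera('wrist');cv2.imwrite('pics/w11.png',p['img'][200:350,220:420,::-1].repeat(4,0).repeat(4,1))
E
```

```text
clock: 16.38
eef_pos: [613.2, 46.1, 51.3]
eef_rot: [-1.571, 0.0, -1.727]
wrist_force: [0.9, -0.6, 0.8]
finger_gap: 18.1
clock: 16.88
eef_pos: [614.6, 45.9, 51.4]
eef_rot: [-1.571, 0.0, -1.727]
wrist_force: [-1.1, -0.5, -0.6]
finger_gap: 17.8
```

View pics/w11.png

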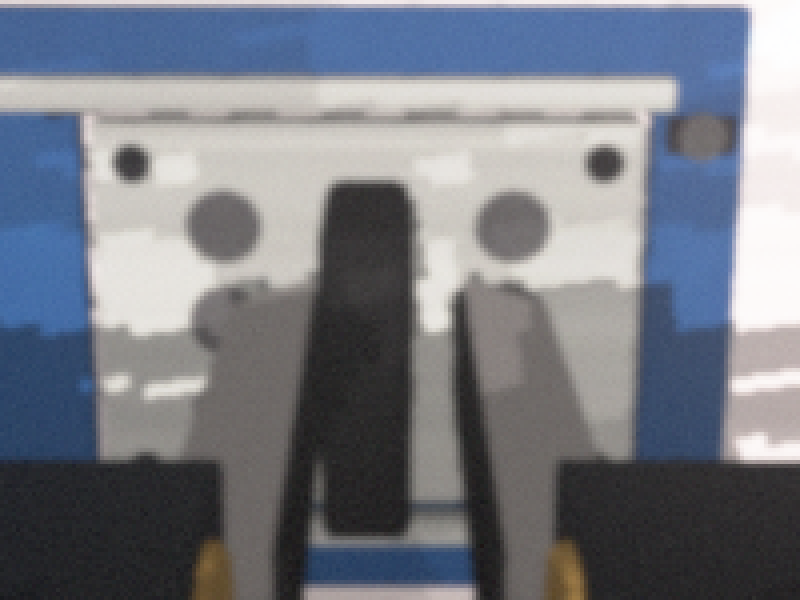

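It looks home: gap lines show all round inside the pocket, the grip is upright, and forces are under about 1 N. I'll centre the jaws, open them, retract upward and check.

```bash
python3 -m jog '[0,0,-1,0,0,0, 0,0,-2,0,0,0, 0,0,-2.5,0,0,0, 0,0,-2.5,0,0,0]' 34 && python3 -m jog '[0,0,0,0,0,0, 0,-3,0,0,0,0, 0,-12,0,0,0,0, 0,-30,0,0,0,0, 0,-60,0,0,0,0, 0,-95,0,0,0,0, 0,-125,0,0,0,0, 0,-145,0,0,0,0, 0,-150,0,0,0,0]' && python3 -m jog '[0,0,0,0,0,0, 15,0,0,0,0,0, 30,0,0,0,0,0, 40,0,0,0,0,0, 40,0,0,0,0,0, 40,0,0,0,0,0]'
python3 - <<'E'
from h import *
import pickle
np.set_printoptions(precision=1,suppress=True)
p=manip.camera('wrist');cv2.imwrite('pics/w12.png',p['img'][:,:,::-1]);pickle.dump(p,open("w12.pkl","wb"))
a=manip.camera('side');cv2.imwrite('pics/s12.png',a['img'][150:270,290:490,::-1].repeat(4,0).repeat(4,1))
b=manip.camera('scene')
o=np.array([544.8,57.1]);t=np.deg2rad(-9);ex=np.array([np.cos(t),np.sin(t)]);ey=np.array([-ex[1],ex[0]])
def st(X):d=X[:2]-o;return np.array([d@ex,d@ey,X[2]])
best={}
for n,c in (("w",p),("side",a),("scene",b)):
  for i in manip.tip_of("plate_mid",c):
    X=st(plane(c,i["xy"],30))
    if abs(X[0]-68)<30 and abs(X[1])<30: print(n,i["score"],X); best.setdefault(n,(c,i["xy"]))
if len(best)>1: X,r=tri(list(best.values()));print("tri",st(X),r)
E
```

```text
clock: 17.27
eef_pos: [612.0, 46.3, 51.4]
eef_rot: [-1.571, -0.0, -1.727]
wrist_force: [-0.0, -0.6, 0.5]
finger_gap: 34.0
clock: 18.02
eef_pos: [613.2, 46.3, 206.3]
eef_rot: [-1.564, 0.001, -1.727]
wrist_force: [0.3, 1.1, -0.7]
finger_gap: 34.0
clock: 18.52
eef_pos: [605.7, 5.8, 200.8]
eef_rot: [-1.572, -0.0, -1.728]
wrist_force: [-0.3, 0.2, 0.1]
finger_gap: 33.8
w 0.6 [66.8 -0.7 30. ]
side 0.65 [57.1  4.6 30. ]
side 0.22 [59.7 17.3 30. ]
scene 0.9 [71.7 -3.7 30. ]
tri [64.1 -0.2 29.9] [2.8, 5.7, 3.7]
```

View pics/w12.png

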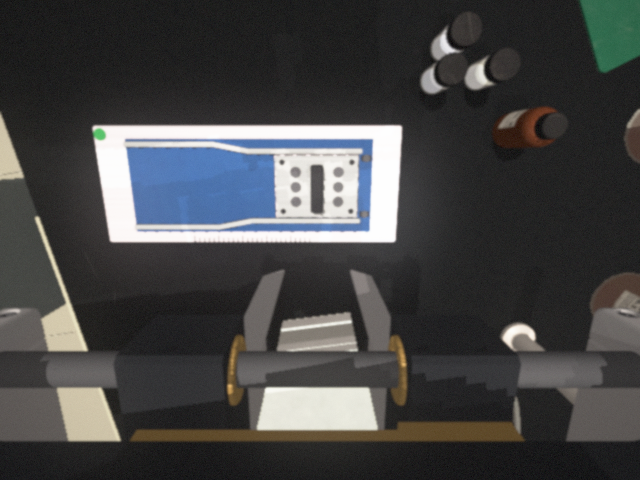

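View pics/s12.png

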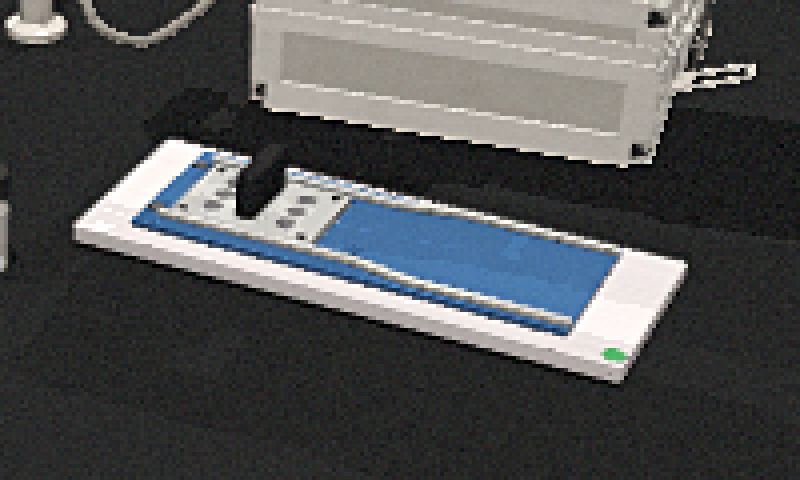

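Run:
```python
from h import *
import pickle
np.set_printoptions(precision=2,suppress=True)
p=pickle.load(open("w12.pkl","rb"));im=p["img"]
cv2.imwrite("pics/w12z.png",cv2.resize(im[140:235,255:385],(780,570),interpolation=cv2.INTER_CUBIC)[:,:,::-1])
g=cv2.cvtColor(im,cv2.COLOR_RGB2GRAY)
for r in (165,185,205):
  print(r,im[r,268:284].tolist()); print(im[r,350:366].tolist())
```

```text
165 [[86, 129, 192], [87, 131, 193], [88, 131, 193], [89, 132, 194], [93, 133, 192], [124, 145, 194], [176, 183, 203], [226, 225, 228], [241, 239, 237], [246, 244, 241], [245, 243, 240], [241, 239, 235], [230, 227, 223], [219, 216, 209], [218, 214, 208], [231, 228, 223]]
[[217, 214, 207], [206, 202, 196], [209, 205, 198], [221, 219, 212], [230, 228, 222], [234, 231, 226], [230, 227, 223], [198, 195, 192], [144, 147, 159], [102, 123, 159], [88, 120, 170], [88, 123, 175], [84, 119, 172], [87, 122, 174], [87, 120, 175], [84, 116, 171]]
185 [[82, 119, 178], [75, 117, 174], [82, 119, 176], [86, 121, 181], [79, 116, 175], [91, 121, 173], [135, 144, 172], [197, 191, 196], [227, 221, 218], [236, 232, 228], [238, 235, 232], [238, 235, 231], [237, 234, 230], [237, 235, 231], [236, 234, 230], [238, 236, 231]]
[[248, 247, 244], [247, 246, 243], [248, 247, 244], [248, 247, 244], [248, 247, 244], [247, 246, 243], [243, 242, 242], [227, 228, 233], [178, 191, 219], [122, 149, 198], [99, 135, 194], [94, 132, 190], [92, 131, 190], [96, 133, 192], [95, 134, 193], [96, 135, 194]]
205 [[78, 115, 171], [81, 119, 175], [82, 118, 174], [81, 118, 174], [81, 119, 174], [81, 115, 171], [107, 128, 173], [174, 174, 192], [231, 226, 227], [243, 239, 237], [239, 237, 232], [235, 233, 228], [235, 233, 229], [234, 232, 227], [235, 233, 228], [234, 232, 228]]
[[236, 233, 230], [238, 235, 230], [237, 233, 230], [237, 235, 230], [236, 234, 230], [232, 229, 226], [215, 210, 208], [163, 165, 180], [115, 134, 171], [93, 123, 175], [91, 125, 177], [90, 123, 178], [92, 128, 183], [93, 129, 186], [92, 132, 192], [93, 134, 195]]
```

View pics/w12z.png

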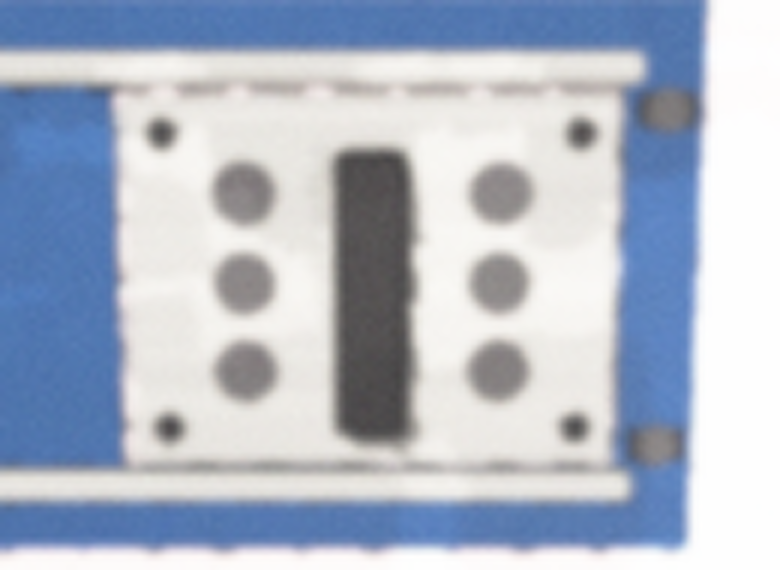

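Run:
```python
from h import *
import pickle
np.set_printoptions(precision=2,suppress=True)
p=pickle.load(open("w12.pkl","rb"));im=p["img"]
g=cv2.resize(cv2.cvtColor(im,cv2.COLOR_RGB2GRAY)[140:235,255:385],None,fx=6,fy=6,interpolation=cv2.INTER_CUBIC)
m=(g[90:460,130:600]<165).astype(np.uint8)
n,l,s,c=cv2.connectedComponentsWithStats(m)
o=np.array([544.8,57.1]);t=np.deg2rad(-9);ex=np.array([np.cos(t),np.sin(t)]);ey=np.array([-ex[1],ex[0]])
for k in range(1,n):
  if s[k,4]>300:
    q=[(c[k][0]+130-2.5)/6+255,(c[k][1]+90-2.5)/6+140]
    z=46-6 if s[k,4]>15000 else 20
    X=plane(p,q,z)[:2]-o;print(s[k,4],z,X@ex,X@ey)
```

```text
631 20 33.270575238051244 23.662419730025494
682 20 101.6643576725467 23.498443949325956
23319 40 67.81690482319001 -0.7359169009668972
2618 20 46.607922359115584 14.144649123250506
2273 20 88.76067896873886 14.016240668750303
2222 20 46.41808091015053 -0.6335191680556788
2113 20 88.6745431044042 -0.5618002050882303
2430 20 46.4463310659498 -15.239560465840409
2362 20 88.6731422819016 -15.209686111498387
646 20 33.33514483462623 -24.83092810369616
598 20 101.68699707987521 -24.825074661724617
```

Holes mid-line is at x=67.6 and the grip top at 67.8, so tilt is about 0.01 rad or less. y is about −0.6 mm, yaw error is negligible, and triangulated height is about 30 mm. All of this agrees with the plate being home, so I'm handing in.

```bash
python3 -c "
from cell import manip
print(manip.sign_off())"
```

```text
the job is handed in; nothing more can be done
None
```

The adapter plate is in the stage's pocket, and I handed the job in at about 18.7 s; no verdict is reported at hand-in. I picked up the larger steel plate by its grip and laid it on the run-in. I then loosened the jaws and slid it along with one finger until it dropped in nose first and reached the far wall.

**Last checks**
- **Position:** the plate's centre is at about x = 67.6 mm and y = −0.6 mm on the stage. The empty pocket had been measured at x ≈ 67 mm.
- **Height and tilt:** the triangulated height is about 30 mm, and the tilt is about 0.01 rad or less. The plate is in line with the stage.
- **Forces:** wrist readings at the end of each sliding move stayed under about 2 N.
- **Bystanders:** the gripper never came near the glassware or the other listed things, but I did not re-measure their positions at the end.

**Where checks disagreed:** the network's point on the plate differed by several mm between cameras, with 3–6 mm residuals in the triangulation. I therefore relied on the plate's hole pattern seen by the wrist camera for x, y and tilt. The height rests on the weaker triangulation.

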